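# Stand the fallen access panel back up and catch it

## Robot

A 6-joint arm with a two-finger parallel gripper is mounted at the origin on the work surface. World frame = base frame: x ahead of the robot, y to its left, z up, the work surface at z = 0. Lengths are in m, angles in rad, forces in N, time in s.
With the tool pointing down it reaches from about 0.275 to 0.825 m from the base axis. Payload 5.2 kg.
Tool frame: the origin (TCP) lies at the very end of the fingers, on their centre line; the grasp point (between the pads) lies 19 mm behind it (grasp_offset is the distance from the TCP to the grasp point, in m); z points along the fingers, y is the line along which they close (so a half turn about z gives the same grasp; the last joint's range is limited). The gripper opens to 93 mm and grips with 3 to 60 N. Pads are 15 mm wide; open, the fingers measure 128 mm over their backs; the gripper's body (75 mm by 188 mm) begins 65 mm behind the grasp point.
Start: joints at [0.907, 0.259, 1.535, -0, 1.348, -0.203], TCP at [0.245, 0.493, 0.219] pointing down, gripper open.
Joint ranges: [-3.14, 3.14], [-0.91, 2.08], [0.19, 2.58], [-1.22, 4.36], [0.22, 2.71], [-3.12, 3.12]. Speed limits (rad/s): [2.57, 2.57, 3.14, 3.14, 3.14, 3.14].

## Interface

Orientations are given as [roll, pitch, yaw] about the fixed x, y, z axes, in that order (R = Rz(yaw) Ry(pitch) Rx(roll)).
In Python, from cell import get_obs, camera, camera_info, sign_off, grasp_offset gives the robot as it stands.
- The arm moves only by the tool carry_out, never from a script. Its argument "commands" is text: rows parted by semicolons, each of 5 numbers parted by spaces: the shift along the tool's x, y, z in m, then the turn about the tool's z in degrees, then the finger opening in m, from 0 to 0.093. In form: tx ty tz turn grip; .... A call has 1 to 12 rows; each row is the pose to reach, as a shift and turn from the pose commanded when the call began, along the tool's axes at that moment; what a row does not reach only later rows make up. A row lasts 1/10 s, in which the tool goes at most 50 mm and 8.59 degrees, less where a joint would pass 70% of its speed; a pose out of reach is approached as far as the arm can. A call with a gripper value outside its range is refused whole. The fingers move at their own pace and stop on an object; the grip force is fixed at half the most. Time passes only in rows, so rows that repeat a pose let the fingers close. It gives the time, the measured TCP pose, the force, the opening and the grip force at its end, in the units of the state.
- get_obs(): the state, without advancing time (a new reading comes with each control period).
- camera(name): name is "scene" or "top" or "wrist"; returns the picture (480x640x3 uint8, red, green, blue); there is no depth.
- camera_info(name): a dict with "intrinsics" (3x3 intrinsics, pixels), "rvec" (rotation vector, rad) and "tvec" (3), from world to camera coordinates, as OpenCV has them; the wrist camera has in their place "hand_eye" (4x4, takes a point from camera to tool coordinates, whose origin is the TCP and whose axes are the flange's). Camera axes: x right, y down, z forward; pixel columns grow to the right and rows downward; lengths in m; the calibration is good to about 2 mm. The wrist camera is an equidistant fisheye: a pixel r from the principal point sees the ray r / f radians off the axis. A picture is of the moment at which its call begins: read the wrist's pose just before it. camera_info takes no time and is no camera call.
- sign_off(): hands the job in; it is judged then, once.
The state is a dict: "t": time; "joints": joint angles; "dq": joint speeds; "effort": joint torques, N m; "tcp_pos": TCP position; "ee_rot": TCP orientation; "wrist_force": force on the tool from outside, world axes, zero at the start; "ft_torque": the same for the moment, N m; "grip_width": opening from 0.0 (shut) to 1.0 (fully open); "grasp_force": force on a finger pad.
Only numpy, scipy, OpenCV 4.12 (cv2) and the standard library are available. Lean on these libraries where they do the work, as an engineer would, in place of code of your own. Each camera call takes 0.05 s, during which the arm holds its last target. There are 200 camera calls.

## Task

The white access panel of the plywood pipe boxing has fallen forward onto the two shut-off valves. Gently push it back up with the fingertips, without lifting it and with its foot staying in the floor channel, until it rests against the boxing; then push the metal turn-catch from its raised side position down until it points straight down over the front of the panel. Leave the valve knobs and everything standing around as they are.

Things in the scene. Friction and masses are not known exactly. Their poses are not given: they have to be found in the camera images.
- boxing: Fixed plywood pipe boxing, 340 mm wide, 104 deep, 217 high, with an opening in its front. Origin: bottom centre of its front face, on the cupboard floor (z = 0). x points from the front face into the boxing (the way to push the panel home), y to the left for someone facing the front, z up.
- panel: Loose white access panel with vent slots, 260 mm wide, 185 high, 6 thick, about 0.2 kg. Origin: middle of its bottom edge; x through its thickness (towards the boxing), y along its width (left), z up it. At the start it leans forward 0.5 to 0.6 rad onto the valves. A newton or two at its top edge swings it up about its foot; upright, it leans slightly back on the boxing and stays.
- panel_top (a point): Middle of the panel's top edge (centre of its thickness), 185 mm up from its origin. It rises about 25 mm as the panel swings up. Panel home: about 3 mm in front of the boxing's front face, 185 mm above the floor. Fallen: about 155 to 165 mm above the floor, 95 to 120 mm in front of the boxing.
- panel_foot (a point): Middle of the panel's bottom edge (the panel's origin). It stands in an aluminium floor channel along the foot of the boxing's front face: walls 10 mm high, groove from 10 to 26 mm in front of the face, front lip 26 to 29 mm in front.
- catch_pivot (a point): Pivot of the aluminium turn-catch on the boxing's top rail: 200 mm above the floor, 45 mm left of the boxing's middle, 15 mm above the top of the upright panel. It lies in mid-thickness of the bar, which is 8 mm thick and stands 14 to 22 mm in front of the boxing's face, so that it passes in front of the panel.
- catch_tip (a point): Centre of the rounded tip end of the catch's bar, 52 mm from the pivot. The bar is 14 mm wide; its end is a further 7 mm out.
- catch (a joint): Angle of the turn-catch, rad. 0: the bar points level to the left (boxing +y). Negative: up and left (starts between -0.7 and 0). It grows as the bar is pressed down; pi/2: straight down in front of the panel, stop at 1.62. It stays where left and turns with about 1 N at the tip. While it is 0 or less the panel passes below it.
- valves: Two fixed chrome shut-off valves on copper risers, 65 mm either side of the origin, which is on the floor midway, 85 to 97 mm in front of the boxing's face; axes as the boxing's. Each is 24 mm thick, 105 mm high; its round knob (40 mm across) points forward (-x), to 50 mm from the valve's axis, at 56 to 96 mm height. A copper tail runs sideways from each to 126 mm from the middle, then down.
- knob_left (a joint): Angle of the left valve's knob, rad, 0 at the start. Not to be turned.
- knob_right (a joint): Angle of the right valve's knob, rad, 0 at the start. Not to be turned.
- turntable: Grey plastic turntable, 270 mm across, its rim 30 mm high, carrying the bottle, jar and brush. Origin on the floor at its centre. It can turn.
- spray_bottle: Empty green spray bottle on the turntable, 72 mm in diameter, 212 mm high, white trigger head. Origin: centre of its underside. Leave it alone.
- jar: Clear glass jar on the turntable, 68 mm in diameter, 105 mm high. Origin: centre of its underside. Leave it alone.
- scrub_brush: Yellow scrub brush on the turntable, 50 by 130 by 40 mm, bristles down. Origin: centre of its underside. Leave it alone.
- tin: Closed steel tin on the floor in front of the boxing, 84 mm in diameter, 80 mm high. Origin: centre of its underside. Leave it alone.

How it is judged:
By the outcome, as a careful person would: the job done as asked, in the order asked, and still so for the second after the job is handed in, with the robot touching nothing.
It also fails if it takes over 51 s, if anything falls off the work surface, if the arm or the gripper's body presses on something with over 40 N, if the wrist force passes 120 N, or if a joint passes its speed limit or range.

## Working session

There is one attempt and no reset: what is moved stays moved. The work goes in short steps, Python scripts to look and compute and a tool call to move; the robot and the scene stay as the last step left them, time stands still between calls to the robot, and variables do not carry over. Pictures are saved under pics/ and viewed, at most 10 in all, crops included, and the job is handed in when it is done.

Besides the shell and the picture viewer there is one more tool, called after "Request:" as name(argument=value, ...) on one line, values as JSON. carry_out: Moves the arm, as the interface text tells. Its arguments: {"type":"object","properties":{"commands":{"type":"string"}},"required":["commands"]}

```bash
mkdir -p pics
python3 - <<'E'
from cell import *
import cv2
for n in("scene","top"):
    cv2.imwrite(f"pics/{n}0.png",camera(n)[:,:,::-1])
    i=camera_info(n);print(n,i["intrinsics"],i["rvec"],i["tvec"])
o=get_obs();print(o["t"],o["tcp_pos"],o["ee_rot"],grasp_offset)
E
```

```text
scene [[508.54357715   0.         311.89757547]
 [  0.         508.54357715 242.60246093]
 [  0.           0.           1.        ]] [ 2.19198579  1.51814227 -0.43351886] [-0.18096295 -0.36979207  1.38487778]
top [[440.37676079   0.         317.21908967]
 [  0.         440.37676079 243.86480461]
 [  0.           0.           1.        ]] [ 2.17218534 -2.12242051  0.19809182] [-0.02340814  0.55257237  0.85667182]
0.1 [0.24422346 0.49224957 0.2178913 ] [-3.13994883e+00 -3.43844381e-04  2.68081430e+00] 0.0188
```

View pics/scene0.png

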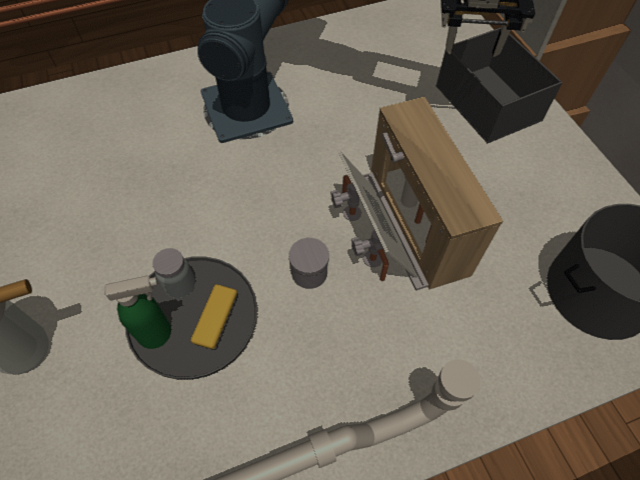

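View pics/top0.png

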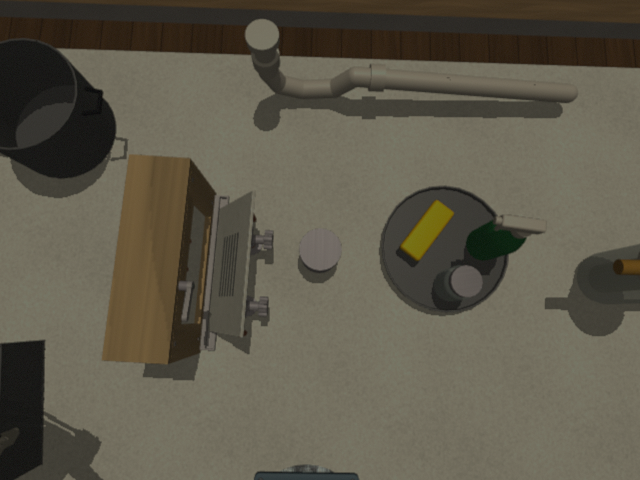

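Scene view: boxing right of centre, panel leaning on the two valves, catch bar near (392,145). Top view: boxing front top edge runs from (190,159) to (168,362), panel top edge from (254,193) to (243,335), catch around (186,300), tin at (320,250). I'll take enlarged crops for exact pixels.

```bash
python3 - <<'E'
import cv2,numpy as np
a=cv2.imread("pics/top0.png")[145:375,95:285];b=cv2.imread("pics/scene0.png")[90:300,315:505]
a=cv2.resize(a,None,fx=2.1,fy=2.1,interpolation=2);b=cv2.resize(b,None,fx=2.1,fy=2.1,interpolation=2)
c=np.zeros((483,800,3),np.uint8);c[:,:399]=a[:483];c[:441,401:800]=b[:441,:399];cv2.imwrite("pics/crop.png",c)
E
cat > h.py <<'E'
from cell import *
import numpy as np,cv2
def ray(n,px):
    i=camera_info(n);R=cv2.Rodrigues(np.array(i["rvec"]))[0];t=np.array(i["tvec"]).ravel()
    d=R.T@np.linalg.inv(i["intrinsics"])@np.array([*px,1.]);return -R.T@t,d/np.linalg.norm(d)
def onz(n,px,z):
    c,d=ray(n,px);return c+d*(z-c[2])/d[2]
def proj(n,P):
    i=camera_info(n);return cv2.projectPoints(np.array([P],float),np.array(i["rvec"]),np.array(i["tvec"]),np.array(i["intrinsics"]),None)[0].ravel()
def tri(p,q):
    c,d=ray("top",p);e,f=ray("scene",q)
    s=np.linalg.lstsq(np.c_[d,-f],e-c,rcond=None)[0];a=c+s[0]*d;b=e+s[1]*f
    return (a+b)/2,np.linalg.norm(a-b)
E
python3 - <<'E'
from h import *
np.set_printoptions(precision=4,suppress=True)
for p in[(190,159),(168,362),(131,155),(104,361)]:print(onz("top",p,.217))
for p in[(380,111),(440,236),(500,222),(424,98)]:print(onz("scene",p,.217))
for p in[(254,193),(243,335)]:print(onz("top",p,.16))
E
```

```text
[0.6649 0.2114 0.217 ]
[0.3311 0.2232 0.217 ]
[0.669  0.3108 0.217 ]
[0.3308 0.3227 0.217 ]
[0.3397 0.2217 0.217 ]
[0.661  0.1934 0.217 ]
[0.6729 0.3094 0.217 ]
[0.3382 0.3257 0.217 ]
[0.6246 0.1082 0.16  ]
[0.3724 0.1159 0.16  ]
```

View pics/crop.png

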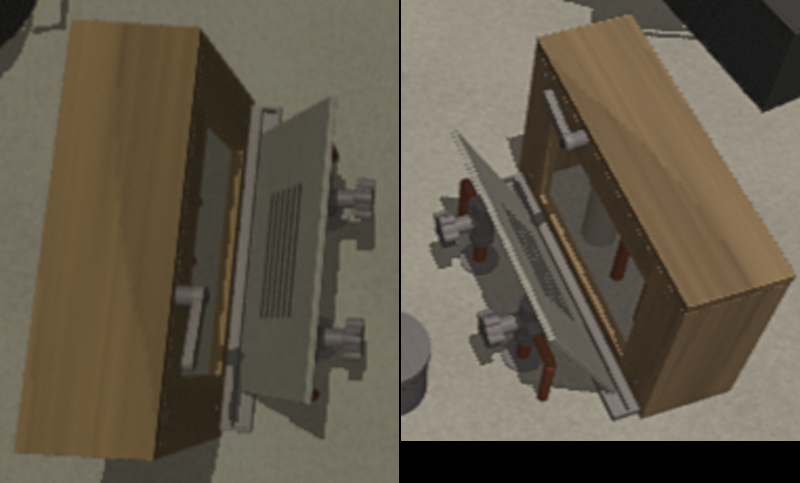

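The crop shows the catch: pivot at top-view px ≈(192,284), tip ≈(185,320). It also gives sharper boxing corners.

Run:
```python
from h import *
np.set_printoptions(precision=4,suppress=True)
T=lambda x,y:(95+x/2.1,145+y/2.1)
S=lambda x,y:(315+(x-401)/2.1,90+y/2.1)
for n,p,q in[("near front",(153,459),(540,40)),("far front",(200,29),(688,307)),("far back",(73,22),(791,277)),("near back",(18,451),(632,16)),
 ("pan far",(332,98),(617,389)),("pan near",(309,402),(457,132)),("pivot",(202,293),(568,140)),("tip end",(189,367),(549,93))]:
    print(n,*tri(T(*p),S(*q)),onz("top",T(*p),.217),onz("scene",S(*q),.217))
for u,v in [(320,250)]: print("tin",onz("top",(u,v),.08))
```

```text
near front [0.3285 0.2279 0.2094] 0.0046788173521845194 [0.3288 0.2233 0.217 ] [0.3354 0.2264 0.217 ]
far front [0.667  0.2132 0.2135] 0.0024281461686581937 [0.6653 0.211  0.217 ] [0.6687 0.2127 0.217 ]
far back [0.6702 0.3151 0.2108] 0.0006794452493182007 [0.6681 0.3128 0.217 ] [0.6731 0.3107 0.217 ]
near back [0.3326 0.3292 0.2108] 0.0054637462686565165 [0.3327 0.3236 0.217 ] [0.3379 0.3282 0.217 ]
pan far [0.6584 0.1448 0.0877] 0.05376869459390615 [0.6109 0.1025 0.217 ] [0.7181 0.1209 0.217 ]
pan near [0.3709 0.1207 0.1588] 0.0067945058310637865 [0.3728 0.1092 0.217 ] [0.4179 0.1026 0.217 ]
pivot [0.4546 0.2007 0.2041] 0.004265717415692352 [0.4532 0.1952 0.217 ] [0.4643 0.1966 0.217 ]
tip end [0.3975 0.2058 0.2095] 0.005168362805865554 [0.397  0.2013 0.217 ] [0.4038 0.2048 0.217 ]
tin [ 0.5352 -0.0156  0.08  ]
```

Request:
carry_out(commands="0 0 -0.05 0 0.04; 0 0 -0.09 0 0.04; -0.04 -0.025 -0.09 8 0.04; -0.08 -0.05 -0.09 16 0.04; -0.12 -0.075 -0.09 24 0.04; -0.16 -0.1 -0.09 32 0.04; -0.2 -0.125 -0.09 40 0.04; -0.24 -0.15 -0.09 48 0.04; -0.28 -0.175 -0.09 56 0.04; -0.32 -0.2 -0.09 65.9 0.04; -0.36 -0.225 -0.09 65.9 0.04; -0.4 -0.25 -0.09 65.9 0.04")

```text
t: 1.3
tcp_pos: [0.4921, 0.089, 0.3084]
ee_rot: [-3.141, -0.0, 1.53]
wrist_force: [0.9, 0.5, 0.1]
grip_width: 0.431
grasp_force: 0.0
```

```bash
cat >> h.py <<'E'
O=np.array([.4995,.219]);X=np.array([.0395,.9992]);Y=np.array([-.9992,.0395])
def st():
    o=get_obs();d=o["tcp_pos"][:2]-O;f=o["wrist_force"]
    print("t %.2f box x %.4f y %.4f z %.4f"%(o["t"],d@X,d@Y,o["tcp_pos"][2]),"rot",np.round(o["ee_rot"],4),"F box",np.round([f[:2]@X,f[:2]@Y,f[2]],2),"grip",o["grip_width"])
E
python3 -c "
from h import *
st()"
```

```text
t 1.30 box x -0.1302 y 0.0023 z 0.3084 rot [-3.1411e+00 -2.0000e-04  1.5296e+00] F box [ 0.5  -0.91  0.14] grip 0.43132207468132006
```

Request:
carry_out(commands="-0.03 0.022 0.04 0 0.04; -0.03 0.022 0.08 0 0.04; -0.03 0.022 0.12 0 0.04; -0.03 0.022 0.15 0 0.04; -0.03 0.022 0.166 0 0.04; -0.03 0.022 0.166 0 0.04; -0.03 0.022 0.166 0 0.04")

```text
t: 2.0
tcp_pos: [0.5125, 0.06, 0.1428]
ee_rot: [-3.141, -0.0, 1.531]
wrist_force: [0.3, 0.5, 0.3]
grip_width: 0.427
grasp_force: 0.0
```

Run:
```python
from h import *
st()
cv2.imwrite("pics/wrist1.png",np.hstack([camera("wrist")[:,:,::-1][::1,::1][60:420,100:500],cv2.resize(camera("scene")[80:300,300:520,::-1],(360,360))]))
```

```text
t 2.00 box x -0.1583 y -0.0193 z 0.1428 rot [-3.1411e+00 -1.0000e-04  1.5306e+00] F box [ 0.49 -0.33  0.34] grip 0.42712164452727275
```

View pics/wrist1.png

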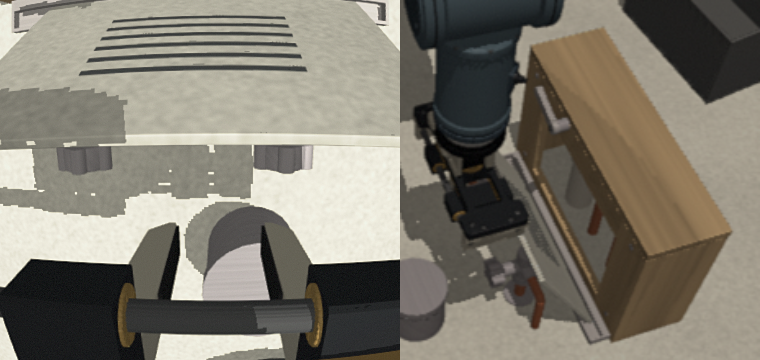

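The wrist view shows both fingers (about (165,260) and (285,260)) standing clear in front of the panel's top edge (row ~140), so I push gently.

Request:
carry_out(commands="0.015 0 0 0 0.04; 0.03 0 0 0 0.04; 0.04 0 0 0 0.04; 0.048 0 0 0 0.04; 0.056 0 0 0 0.04; 0.064 0 0 0 0.04; 0.072 0 0 0 0.04; 0.08 0 0 0 0.04; 0.088 0 0 0 0.04; 0.096 0 0 0 0.04; 0.104 0 0 0 0.04; 0.11 0 0 0 0.04")

```text
t: 3.3
tcp_pos: [0.5169, 0.1707, 0.1426]
ee_rot: [-3.142, -0.0, 1.531]
wrist_force: [0.3, -0.7, 0.9]
grip_width: 0.433
grasp_force: 0.1
```

Run:
```python
from h import *
st()
cv2.imwrite("pics/wrist2.png",np.hstack([camera("wrist")[:,:,::-1][60:420,100:500],cv2.resize(camera("top")[140:360,90:310,::-1],(360,360))]))
```

```text
t 3.30 box x -0.0476 y -0.0193 z 0.1426 rot [-3.1416e+00 -1.0000e-04  1.5308e+00] F box [-0.72 -0.35  0.91] grip 0.4334817551449983
```

View pics/wrist2.png

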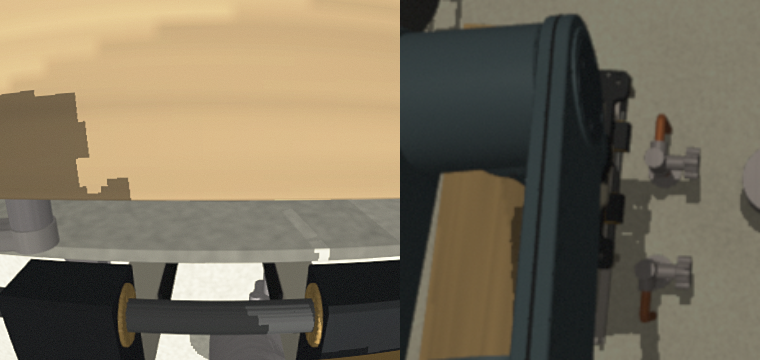

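The panel is following the fingers (top edge at row ~255). The catch is on the left at (30,220), clear of them. I'll continue, rising slightly so the gripper body clears the catch.

Request:
carry_out(commands="0.005 0 -0.003 0 0.04; 0.010 0 -0.006 0 0.04; 0.015 0 -0.009 0 0.04; 0.020 0 -0.012 0 0.04; 0.023 0 -0.012 0 0.04; 0.026 0 -0.012 0 0.04; 0.026 0 -0.012 0 0.04")

```text
t: 4.1
tcp_pos: [0.5178, 0.1962, 0.1545]
ee_rot: [-3.141, -0.0, 1.531]
wrist_force: [1.3, -0.5, 0.3]
grip_width: 0.432
grasp_force: 0.0
```

```bash
python3 -c "
from h import *
st()"
```

```text
t 4.10 box x -0.0220 y -0.0192 z 0.1545 rot [-3.1414 -0.      1.531 ] F box [-0.41 -1.3   0.31] grip 0.43194493895855857
```

Request:
carry_out(commands="0.002 0 0 0 0.04; 0.004 0 0 0 0.04; 0.006 0 0 0 0.04; 0.006 0 0 0 0.04")

```text
t: 4.5
tcp_pos: [0.518, 0.2005, 0.1545]
ee_rot: [-3.141, 0.003, 1.531]
wrist_force: [-0.7, -5.3, 1.5]
grip_width: 0.429
grasp_force: 2.7
```

Request:
carry_out(commands="0.001 0 0 0 0.04; 0.002 0 0 0 0.04; 0.003 0 0 0 0.04; 0.003 0 0 0 0.04")

```text
t: 4.9
tcp_pos: [0.518, 0.2006, 0.1545]
ee_rot: [-3.141, 0.008, 1.531]
wrist_force: [-2.0, -14.7, 1.9]
grip_width: 0.432
grasp_force: 7.3
```

Run:
```python
from h import *
st()
cv2.imwrite("pics/wrist3.png",np.hstack([camera("wrist")[:,:,::-1][60:420,100:500],cv2.resize(camera("scene")[80:300,300:520,::-1],(360,360))]))
```

```text
t 4.90 box x -0.0176 y -0.0192 z 0.1545 rot [-3.1405  0.0078  1.5309] F box [-14.81   1.39   1.93] grip 0.4322670948670714
```

View pics/wrist3.png

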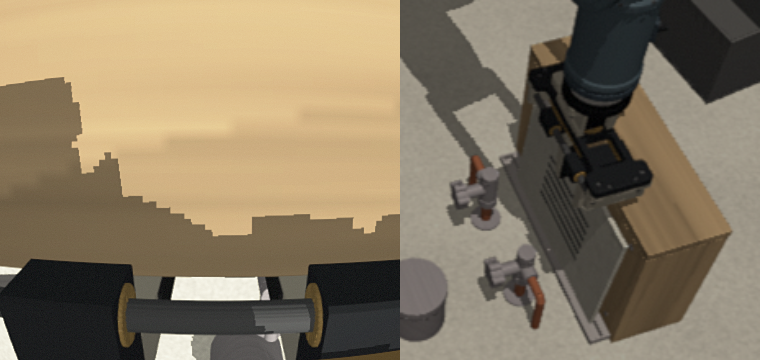

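Panel rests on the boxing (right half of the picture: flat against its front at (570,190), foot in the channel). Backing off gently and moving to above the catch tip.

Request:
carry_out(commands="-0.01 0 0 0 0.04; -0.025 0 0 0 0.04; -0.05 0 -0.01 0 0.04; -0.05 0 -0.05 0 0; -0.05 0 -0.09 0 0; -0.05 -0.04 -0.1 0 0; -0.05 -0.08 -0.1 0 0; -0.05 -0.124 -0.1 0 0; -0.05 -0.124 -0.1 0 0; -0.05 -0.124 -0.1 0 0")

```text
t: 6.0
tcp_pos: [0.3921, 0.1598, 0.2552]
ee_rot: [3.14, -0.001, 1.531]
wrist_force: [0.1, -0.4, 0.0]
grip_width: 0.005
grasp_force: 0.0
```

Run:
```python
from h import *
st()
cv2.imwrite("pics/wrist4.png",np.hstack([camera("wrist")[:,:,::-1][60:420,100:500],cv2.resize(camera("top")[140:360,90:310,::-1],(360,360))]))
```

```text
t 6.00 box x -0.0634 y 0.1050 z 0.2552 rot [ 3.1396e+00 -6.0000e-04  1.5310e+00] F box [-0.4  -0.15  0.04] grip 0.004500862257472871
```

View pics/wrist4.png

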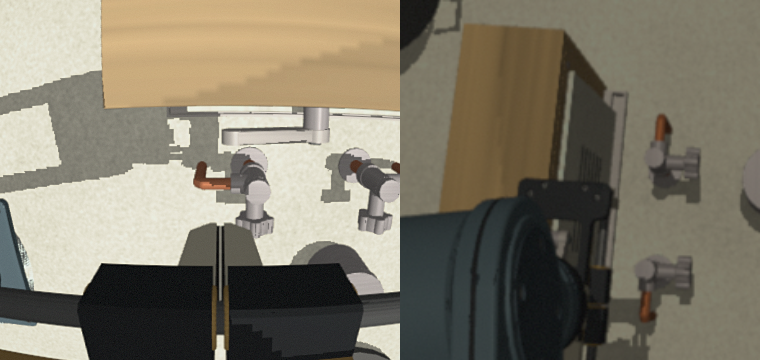

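The panel stays upright. The wrist view shows the catch nearly level, pivot (317,135), tip end (223,137). The closed fingers are at (220,225), so their column matches the tip. Now I press down.

Request:
carry_out(commands="0.02 0.006 0 0 0; 0.041 0.006 0.01 0 0; 0.041 0.006 0.03 0 0; 0.041 0.006 0.038 0 0; 0.041 0.006 0.045 0 0; 0.041 0.005 0.051 0 0; 0.041 0.005 0.056 0 0; 0.041 0.005 0.056 0 0")

```text
t: 6.9
tcp_pos: [0.399, 0.2003, 0.1983]
ee_rot: [-3.141, 0.0, 1.53]
wrist_force: [0.2, 0.7, -0.5]
grip_width: 0.004
grasp_force: 0.0
```

Run:
```python
from h import *
st()
cv2.imwrite("pics/wrist5.png",camera("wrist")[:,:,::-1][60:420,100:500])
```

```text
t 6.90 box x -0.0226 y 0.0997 z 0.1983 rot [-3.1412e+00  2.0000e-04  1.5301e+00] F box [ 0.68 -0.22 -0.49] grip 0.004145588924177683
```

View pics/wrist5.png

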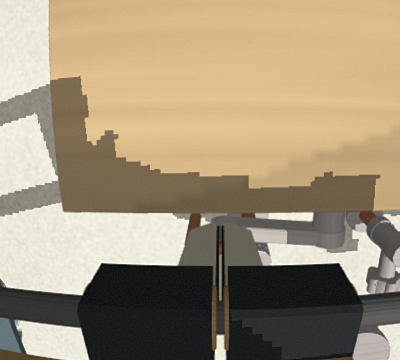

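The bar runs from its pivot (330,235) under the finger at (260,235), so contact is good. I continue along the arc.

Request:
carry_out(commands="0 0 0.005 0 0; 0 0.001 0.01 0 0; 0 0.0035 0.015 0 0; 0 0.0065 0.02 0 0; 0 0.01 0.024 0 0; 0 0.014 0.028 0 0; 0 0.018 0.031 0 0; 0 0.022 0.033 0 0; 0 0.022 0.033 0 0")

```text
t: 7.85
tcp_pos: [0.4216, 0.1997, 0.1653]
ee_rot: [-3.142, 0.0, 1.53]
wrist_force: [-0.7, 0.5, -0.5]
grip_width: 0.001
grasp_force: 0.1
```

Request:
carry_out(commands="0 0.003 0.002 0 0; 0 0.006 0.003 0 0; 0 0.006 0.003 0 0")

```text
t: 8.15
tcp_pos: [0.427, 0.1995, 0.1625]
ee_rot: [-3.141, 0.0, 1.531]
wrist_force: [-1.9, 0.7, -0.4]
grip_width: 0.008
grasp_force: 0.9
```

Run:
```python
from h import *
st()
s=camera("scene")[80:300,300:520,::-1];w=camera("wrist")[:,:,::-1][60:420,100:500]
cv2.imwrite("pics/wrist6.png",np.hstack([w,cv2.resize(s,(360,360))]))
```

```text
t 8.15 box x -0.0223 y 0.0717 z 0.1625 rot [-3.1411e+00  1.0000e-04  1.5306e+00] F box [ 0.67  1.97 -0.43] grip 0.008099211133213713
```

View pics/wrist6.png

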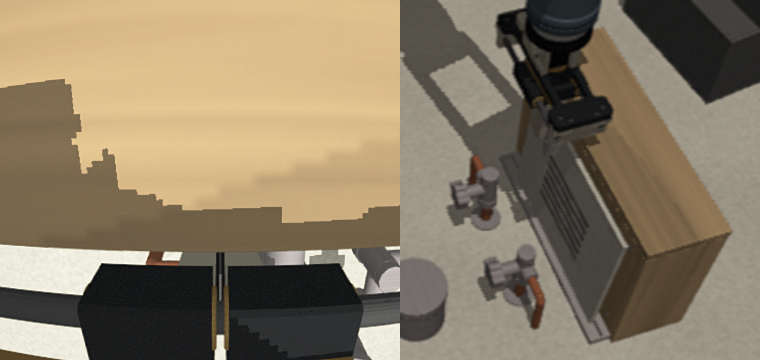

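Request:
carry_out(commands="0 0.001 0 0 0; 0 0.002 0 0 0; 0 0.002 0 0 0")

```text
t: 8.55
tcp_pos: [0.427, 0.1995, 0.1625]
ee_rot: [-3.138, 0.0, 1.531]
wrist_force: [-7.6, 1.0, 3.2]
grip_width: 0.003
grasp_force: 4.1
```

Request:
carry_out(commands="0 -0.01 0 0 0; 0 -0.02 0 0 0; -0.02 -0.03 0 0 0; -0.06 -0.03 -0.02 0 0; -0.10 -0.03 -0.04 0 0; -0.12 0.01 -0.04 0 0; -0.12 0.03 -0.04 0 0; -0.12 0.03 -0.04 0 0")

```text
t: 9.35
tcp_pos: [0.4565, 0.0773, 0.2033]
ee_rot: [3.138, 0.0, 1.528]
wrist_force: [-0.1, -0.2, 0.4]
grip_width: 0.007
grasp_force: 0.0
```

Run:
```python
from h import *
st()
w=camera("wrist")[:,:,::-1][0:420,100:500];s=camera("scene")[90:210,350:470,::-1]
cv2.imwrite("pics/wrist7.png",np.hstack([w,cv2.resize(s,(400,420),interpolation=2)]))
```

```text
t 9.35 box x -0.1433 y 0.0374 z 0.2033 rot [3.1381e+00 2.0000e-04 1.5285e+00] F box [-0.23  0.13  0.38] grip 0.006923579730373229
```

View pics/wrist7.png

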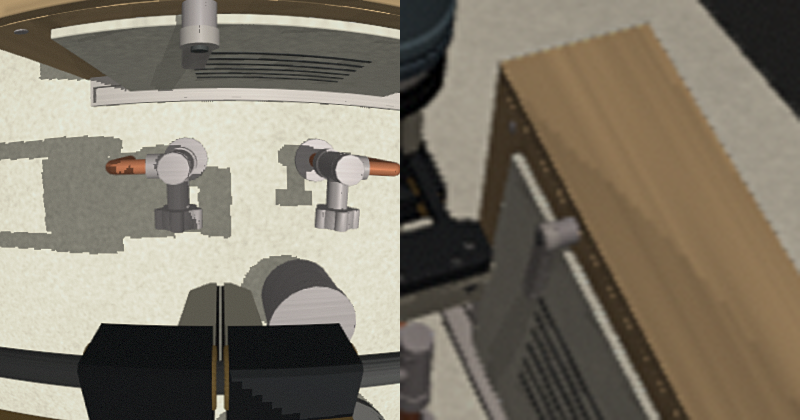

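The catch hangs straight down over the panel, with its bar at (200,40) in the wrist half and (545,245) in the scene half. It stands at its stop. The panel's foot is in the channel, and the valve knobs and tin look untouched.

```bash
python3 -c "
from cell import *
print(sign_off())"
```

```text
the job is handed in; nothing more can be done
None
```

The panel is back up against the boxing with its foot in the channel, and the turn-catch points down over its front; the job was handed in at about 9 s, and the last pictures show the knobs and tin as they were.

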